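Clamp the slide box on the shaker

ROBOT

A 6-joint arm with a two-finger parallel gripper is mounted at the origin on a cart in front of the work surface, level with it; the furniture and walls round the work are solid. World frame = base frame: x ahead of the robot, y to its left, z up, the work surface at z = 0. Lengths are in m, angles in degrees, forces in N, time in s.
With the tool pointing down it reaches from about 0.3 to 0.75 m from the base axis. Payload 8.5 kg.
Tool frame: the origin (TCP) lies at the very end of the fingers, on their centre line; the grasp point (between the pads) lies 19 mm behind it; z points along the fingers, y is the line along which they close (so a half turn about z gives the same grasp; the last joint's range is limited). The gripper opens to 85 mm and grips with 20 to 120 N. Pads are 22 mm wide; open, the fingers measure 114 mm over their backs; the gripper's body (76 mm by 85 mm) begins 54 mm behind the grasp point. The pads swing forward as they close: fully open they stand 13 mm farther back than shut.
Start: joints at [55.101, 21.807, 74.336, -0, 83.858, -12.336], TCP at [0.211, 0.508, 0.231] pointing down, gripper open.
Joint ranges: [-178.18, 178.18], [-50.72, 133.34], [12.68, 142.11], [-81.47, 261.47], [9.98, 163.14], [-165.26, 165.26]. Speed limits (degrees/s): [136.94, 136.94, 180, 180, 180, 180].

INTERFACE

Orientations are given as a 3x3 rotation matrix whose columns are the frame's x, y, z axes.
In Python, from rig import observe, cams, ticket gives the robot as it stands.
- The arm moves only by the tool move_arm, never from a script. Its arguments are lists of equal length, an entry for each row: "jaw": the finger opening in cm, from 0 to 8.54; "dp": the shift along the tool's x, y, z in cm, a list of three; "turn": the turn, a rotation vector about the tool's x, y, z in rad, a list of three. In form: {"jaw": [jaw, ...], "dp": [[tx, ty, tz], ...], "turn": [[wx, wy, wz], ...]}. A call has 1 to 12 rows; each row shifts and turns the commanded pose from where the row before left it, along the tool's axes as they then stand; what a row does not reach is not made up. A row lasts 1/12 s, in which the tool goes at most 41.7 mm and 7.16 degrees, less where a joint would pass 70% of its speed; a pose out of reach is approached as far as the arm can. A call is refused whole if a number of a shift passes 4.17 or a number of a turn 0.125, either way. A call with a gripper value outside its range is refused whole. The fingers move at their own pace and stop on an object; "force" is the grip in N (left out, the last holds). Time passes only in rows, so rows that do not move let the fingers close. It gives the time, the measured TCP pose, the force, the opening and the grip force at its end, in the units of the state.
- observe(): the state, without advancing time (a new reading comes with each control period).
- cams.get_image(name): name is "scene" or "top"; returns (picture, depth): 384x512x3 uint8, red, green, blue; 384x512 float32, m along the optical axis (not along the pixel's ray), 0 where there is no reading.
- cams.calibration(name): a dict with "vertical_fov" (degrees; the focal length in pixels is half the picture's height over the tangent of half this angle, whatever the lens; pixels are square), "cx", "cy" (the principal point, pixels), "view" (4x4, takes a point from world to camera coordinates). Camera axes: x right, y up, looking along -z (the intrinsics and any distortion apply to the point x, -y, -z); pixel columns grow to the right and rows downward; lengths in m; the calibration is good to about 2 mm. A picture is of the moment at which its call begins. calibration takes no time and is no camera call.
- ticket.close_job(): hands the job in; it is judged then, once.
Trained networks look in the newest picture that a camera, given by its name, has taken for a name from the list of things; names that differ only in an ending like _2 or _b are one class to them, and where a whole thing is asked for, a point or a joint stands for the part that bears it (a point fixed in the world has none). Each returns a list of dicts, best first, with "p" (0 to 1); they miss things now and then, are a little off and sometimes report something else, mostly with a low value. They report only what shows in the picture. A call takes as long as a camera call. They do not tell look-alikes from the thing itself.
- cams.spot_in(camera, query): "box" ([centre column, centre row, width, height] as shares, 0 to 1, of the picture: columns of its width, rows of its height, round what is visible of it).
- cams.outline_of(camera, query): "mask" (384x512 bool, what is visible of it) and "box" ([centre column, centre row, width, height] as shares, 0 to 1, of the picture: columns of its width, rows of its height, round what is visible of it).
- cams.mark_of(camera, query): "location" ([column, row] as shares, 0 to 1, of the picture: columns of its width, rows of its height: a listed point, or the origin of a listed thing).
The state is a dict: "time_s": time; "q": joint angles; "qvel": joint speeds; "joint_efforts": joint torques, N m; "position": TCP position; "tool_rot": TCP orientation; "ft_force": force on the tool from outside, world axes, zero at the start; "wrist_torque": the same for the moment, N m; "grip_width": finger opening in m; "gripper_force": force on a finger pad.
Only numpy, scipy, OpenCV 4.12 (cv2) and the standard library are available. Lean on these libraries where they do the work, as an engineer would, in place of code of your own. Each camera call takes 0.05 s, during which the arm holds its last target. There are 200 camera calls.

TASK

Secure the green slide box on the shaker platform: push it along between the blue guide rails until it sits fully home against the blue end stop, then push the clamp's red lever over and down, past its dead point, until it snaps into lock and the rubber pad holds the box down. Everything is pushed with the fingertips, nothing needs gripping; do not lift the box, and leave the vials and the marker where they are.

Things in the scene. Friction and masses are not known exactly. Their poses are not given: they have to be found in the camera images.
- shaker: White shaker, fixed to the bench, 170 (x) x 220 (y) mm, aluminium platform top at z = 45 mm. Origin: centre of its underside on the bench; its x points roughly away from the robot, y left, z up; turned by up to 0.25 rad. Positions (x, y, z) in mm in other entries are in this frame. Blue guide rails along x, 12 mm high, inner faces at y = -93 and +3, x from -75 to 71.
- end_stop (a point): Middle of the face of the blue end stop, at (71, -45, 56); the stop is 80 mm wide and 22 mm high and closes the far end of the rails. The slide box is home when its far face meets this face: its centre is then at x = 30, y about -45.
- slide_box_center (a point): Centre of the green slide box, 82 (x) x 92 (y) x 30 mm, about 0.12 kg, lid shut; lies loose on the platform between the rails, long side across them, top at z = 75, centre 32 to 52 mm short of home at the start. Slides with 1 to 2 N.
- clamp_lever (a joint): Clamp lever angle, rad. 0 = open: lever stands 75 degrees above level, leaning to the shaker's +y; grows as it is pushed over to +y and down; starts at 0. Dead point at 1.10: before it a spring drives it back open (up to about 11 N at the grip, most near 0.7), after it the spring snaps it to the locked stop at 1.24 (4 degrees above level), where it stays by itself.
- clamp_lever_hinge (a point): Lever's hinge axis, parallel to the shaker's x, at (50, 50, 107), between the two steel cheek plates of the toggle clamp (24 mm wide over all in x, y 25 to 61, up to z = 113).
- clamp_lever_grip (a point): Point on the lever's centre line, in its red round grip, 85 mm from the hinge axis. The grip is 16 mm thick and covers 44 to 118 mm from the hinge; the rest is a 10 mm steel rod. It swings in the shaker's y-z plane at x = 50; open, its end is at about z = 221.
- clamp_pad: Black rubber pad under the clamp's hold-down arm, 16 mm across; origin: centre of its underside. Starts raised at about (50, -6, 135), the arm nowhere above z = 160; the lever swings it down onto the box top at (50, -20). Sprung: it gives some 2.5 mm on the box when locked.
- vial_black_center (a point): Centre of the glass vial with black cap, 27 mm across, 56 mm tall, standing loose on the bench to the left of the shaker, nearer the robot. Must not be disturbed.
- oil_vial_center (a point): Centre of the immersion oil vial with black cap, 25 mm across, 62 mm tall, standing loose on the bench to the left of the shaker, farther off. Must not be disturbed.
- marker_black_center (a point): Centre of the white marker pen with black cap, 130 mm long, 14 mm thick, lying loose on the bench in front of the shaker. Must not be disturbed.
Not all that is in view belongs to the job. Of the things that look like the part that bears slide_box_center, the smaller one is meant.

How it is judged (in metres and radians):
On the way, in this order (a step that is already met when the one before it is completed fails the run):
1. the slide box is pushed home against the end stop while the clamp is still open (x of slide_box_center in the frame of shaker above 0.027 m and value of joint clamp_lever below 0.5 rad), for 0.1 s.
2. the lever has snapped into lock (value of joint clamp_lever above 1.19 rad), for 0.2 s.
At the end, for the whole second after the job is handed in: The slide box lies flat on the platform within 3.5 mm of home against the end stop, the lever is in its locked position (beyond 1.19 rad, past the dead point at 1.10) and stays there by itself, and the pad presses on the box with at least 0.5 N (x of slide_box_center in the frame of shaker above 0.0265 m and angle between slide_box_center's own z axis and vertical below 0.06 rad and value of joint clamp_lever above 1.19 rad and contact force between clamp_pad and slide_box above 0.5 N and linear speed of slide_box below 0.02 m/s); the robot touches nothing.
It fails at once if the slide box is lifted or tipped (z of slide_box_center in the frame of shaker above 0.07 m or angle between slide_box_center's own z axis and vertical above 0.25 rad).
It fails at once if a vial or the marker is disturbed (distance of any of vial_black_center, oil_vial_center, marker_black_center from where it was at the start of the episode above 0.015 m).
It also fails if it takes over 48 s, if anything falls off the work surface, if the arm or the gripper's body presses on something with over 40 N, if the wrist force passes 120 N, or if a joint passes its speed limit or range.

## Working session

There is one attempt and no reset: what is moved stays moved. The work goes in short steps, Python scripts to look and compute and a tool call to move; the robot and the scene stay as the last step left them, time stands still between calls to the robot, and variables do not carry over. Pictures are saved under pics/ and viewed, at most 10 in all, crops included, and the job is handed in when it is done.

Besides the shell and the picture viewer there is one more tool, called after "Call:" as name(argument=value, ...), one argument or row to a line, values as JSON. move_arm: Moves the arm, as the interface text tells. Its arguments: {"type":"object","properties":{"jaw":{"type":"array","items":{"type":"number"}},"dp":{"type":"array","items":{"type":"array","items":{"type":"number"}}},"turn":{"type":"array","items":{"type":"array","items":{"type":"number"}}},"force":{"type":"number"}},"required":["jaw","dp","turn"]}

```bash
mkdir -p pics; cat > h.py <<'E'
import numpy as np,cv2
from rig import observe,cams,ticket
def snap(c,f=None):
    im,d=cams.get_image(c)
    if f: cv2.imwrite('pics/'+f,im[:,:,::-1])
    return im,d
def K(c):
    k=cams.calibration(c); f=192/np.tan(np.radians(k['vertical_fov'])/2); return k,f
def world(c,u,v,z):  # z = optical depth
    k,f=K(c); p=np.array([(u-k['cx'])/f*z,-(v-k['cy'])/f*z,-z,1]); return (np.linalg.inv(k['view'])@p)[:3]
def proj(c,P):
    k,f=K(c); p=k['view']@np.append(P,1); return np.array([k['cx']+f*p[0]/-p[2],k['cy']-f*p[1]/-p[2]])
def cloud(c,d):
    k,f=K(c); v,u=np.mgrid[:384,:512]; p=np.stack([(u-k['cx'])/f*d,-(v-k['cy'])/f*d,-d,np.ones_like(d)],-1)
    return (p@np.linalg.inv(k['view']).T)[...,:3]
E
python3 - <<'E'
from h import *
for c in('scene','top'):
    im,d=snap(c,c+'0.png'); np.save(c+'d.npy',d); np.save(c+'i.npy',im)
    print(c,{k:(v if k!='view' else v.tolist()) for k,v in cams.calibration(c).items()})
    for q in ('shaker','slide_box_center','end_stop','clamp_lever_hinge','clamp_lever_grip','clamp_pad','vial_black_center','oil_vial_center','marker_black_center'):
        for r in cams.mark_of(c,q)[:3]:
            u,v=r['location'][0]*512,r['location'][1]*384
            z=d[min(int(v),383),min(int(u),511)]
            print(q,round(r['p'],2),int(u),int(v),world(c,u,v,z).round(3) if z>0 else None)
print(observe()['time_s'])
E
```

```text
scene {'vertical_fov': 43.250793103691414, 'cx': 256.8884526860567, 'cy': 189.0355351132499, 'view': [[0.6632461257340351, -0.748340578118434, -0.00953707712876091, -0.05466918024821771], [0.34494181613972735, 0.29435953361238615, 0.8912730268833031, -0.3596636483690171], [-0.6641684426235704, -0.5944231187570568, 0.4533667783485188, -0.5301586412493648], [0.0, 0.0, 0.0, 1.0]]}
shaker 0.74 318 245 [0.462 0.179 0.044]
shaker 0.47 193 217 [0.386 0.45  0.037]
slide_box_center 0.83 334 229 [0.489 0.163 0.073]
slide_box_center 0.8 201 261 [0.285 0.315 0.039]
end_stop 0.8 355 214 [0.585 0.175 0.06 ]
clamp_lever_hinge 0.69 316 185 [0.559 0.255 0.111]
clamp_lever_grip 0.63 306 146 [0.563 0.289 0.188]
clamp_pad 0.5 338 179 [0.56  0.206 0.139]
vial_black_center 0.74 195 216 [0.384 0.443 0.042]
oil_vial_center 0.69 260 175 [0.623 0.467 0.046]
marker_black_center 0.87 259 288 [0.323 0.207 0.012]
top {'vertical_fov': 48.72350439077137, 'cx': 254.5546373341588, 'cy': 186.15618881194905, 'view': [[-0.021051822823628684, -0.9997451325039711, 0.008154188520046107, 0.3286624936060538], [0.9974488702817473, -0.020445630958571288, 0.06839391309445562, -0.4719684888209206], [-0.0682097641798341, 0.009573202668063524, 0.9976250707862186, -0.9499579516621197], [0.0, 0.0, 0.0, 1.0]]}
shaker 0.79 295 170 [0.51  0.228 0.043]
slide_box_center 0.83 323 173 [0.498 0.173 0.078]
slide_box_center 0.66 250 263 [0.308 0.331 0.041]
slide_box_center 0.55 271 131 [0.564 0.289 0.216]
end_stop 0.87 323 133 [0.587 0.168 0.068]
clamp_lever_hinge 0.88 282 143 [0.56  0.261 0.107]
clamp_lever_hinge 0.42 307 139 [0.562 0.213 0.142]
clamp_lever_grip 0.56 270 129 [0.566 0.29  0.22 ]
vial_black_center 0.54 195 228 [0.388 0.449 0.057]
oil_vial_center 0.51 183 116 [0.631 0.471 0.064]
marker_black_center 0.59 308 250 [0.329 0.199 0.003]
1.0
```

View pics/scene0.png

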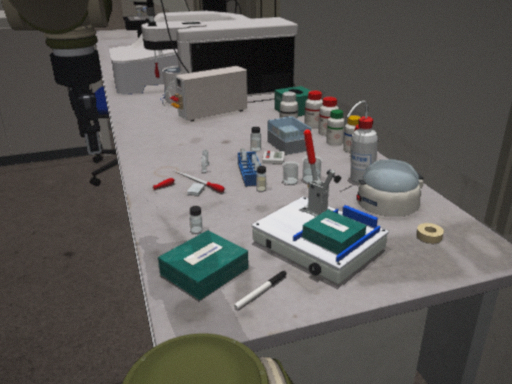

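View pics/top0.png

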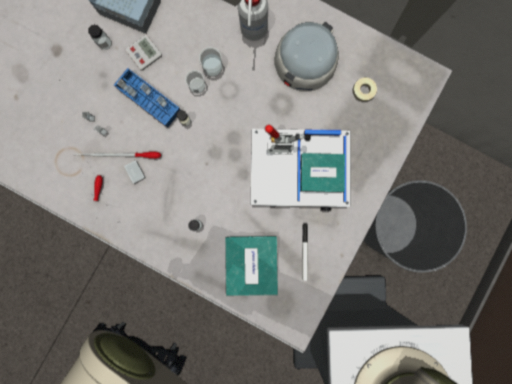

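Both pictures show two green boxes: the one on the shaker between the blue rails (top 323,173; scene 334,229) and a larger one loose on the bench (top 250,263; scene 201,261). The one on the shaker is smaller and lies between the rails, so it is the one meant. I'll confirm it in a crop and fit the shaker pose.

```bash
python3 - <<'E'
from h import *
im=np.load('topi.npy'); d=np.load('topd.npy'); P=cloud('top',d)
cv2.imwrite('pics/crop.png',cv2.resize(im[110:220,235:365,::-1],None,fx=5,fy=5,interpolation=cv2.INTER_CUBIC))
hsv=cv2.cvtColor(im,cv2.COLOR_RGB2HSV); v,u=np.mgrid[:384,:512]
R=(u>240)&(u<360)&(v>118)&(v<215)
def rect(m,n):
    m=cv2.morphologyEx(m.astype(np.uint8),cv2.MORPH_OPEN,np.ones((3,3)))>0
    q=P[m]; r=cv2.minAreaRect((q[:,:2]*1000).astype(np.float32)); print(n,m.sum(),np.round(r[0],1),np.round(r[1],1),round(r[2],2),'z',np.median(q[:,2]).round(4))
rect(R&(P[...,2]>.035)&(P[...,2]<.06)&(hsv[...,1]<60),'platform')
g=R&(P[...,2]>.063)&(P[...,2]<.085)&(hsv[...,0]>70)&(hsv[...,0]<97)&(hsv[...,1]>100)
rect(g,'box')
b=R&(hsv[...,0]>105)&(hsv[...,0]<125)&(hsv[...,1]>150)&(P[...,2]>.04)
n,l,s,c=cv2.connectedComponentsWithStats(b.astype(np.uint8))
for i in range(1,n):
    if s[i,4]>20:
        q=P[l==i]; q=q[q[:,2]>.05]; r=cv2.minAreaRect((q[:,:2]*1000).astype(np.float32)); print('blue',c[i].round(),s[i,4],np.round(r[0],1),np.round(r[1],1),round(r[2],2),np.median(q[:,2]).round(4))
red=R&((hsv[...,0]<8)|(hsv[...,0]>172))&(hsv[...,1]>150)
q=P[red]; print('red',len(q),q[q[:,2]>.2].mean(0).round(4),q[:,2].max())
im=np.load('scenei.npy'); d=np.load('scened.npy'); S=cloud('scene',d); hs=cv2.cvtColor(im,cv2.COLOR_RGB2HSV)
m=((hs[...,0]<8)|(hs[...,0]>172))&(hs[...,1]>150)&(S[...,2]>.12)&(np.abs(S[...,0]-.56)<.06)&(np.abs(S[...,1]-.28)<.08); q=S[m]
for a in range(12,23,2):
    k=np.abs(q[:,2]-a/100)<.01
    if k.sum(): print(a,k.sum(),q[k].mean(0).round(4))
E
```

```text
platform 4863 [516.3 217.3] [218.8 169.7] 87.84 z 0.0457
box 1217 [501.4 173. ] [91.5 78.3] 87.31 z 0.0756
blue [322. 132.] 131 [590.4 170.1] [74.4  9.1] 87.72 0.0673
blue [299. 169.] 59 [511.5 222.5] [ 2.7 83.6] 88.33 0.0576
red 88 [0.565  0.2914 0.2293] 0.9773016646462606
16 41 [0.5643 0.2749 0.1629]
18 64 [0.5647 0.2798 0.1798]
20 65 [0.5645 0.2847 0.1998]
22 42 [0.5659 0.2899 0.2158]
```

View pics/crop.png

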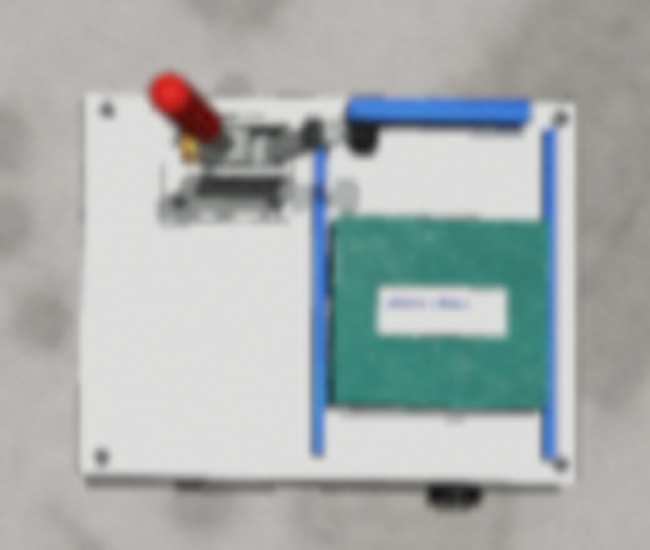

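The crop confirms that the green box with the white label between the blue rails is the smaller one. The lever is open at crop (170,90), with the pad at (360,135). The fit puts the shaker centre at (0.516, 0.217) with yaw −0.038, and the box centre at x_s ≈ −13, so it needs about a 43 mm push.

```bash
cat >> h.py <<'E'
th=-.038; ex=np.array([np.cos(th),np.sin(th),0]); ey=np.array([-np.sin(th),np.cos(th),0]); O=np.array([.5163,.2173,0])
def W(x,y,z): return O+(ex*x+ey*y+np.array([0,0,z]))/1000 if False else O+ex*x/1000+ey*y/1000+np.array([0,0,z/1000])
def S(p): q=np.asarray(p)-O; return np.array([q@ex,q@ey,q[2]])*1000
def go(x,y,z):  # tool-axis shift, cm
    s=observe(); return (np.array(s['tool_rot']).T@(W(x,y,z)-s['position'])*100).round(2)
def st():
    s=observe(); print('t',s['time_s'],'S',S(s['position']).round(1),'ft',np.round(s['ft_force'],1),'w',s['grip_width'])
E
python3 - <<'E'
from h import *
s=observe(); R=np.array(s['tool_rot']); print(R.round(3),s['position'])
st(); Rd=np.column_stack([-ey,-ex,[0,0,-1]]) 
from scipy.spatial.transform import Rotation as Q
for nm,a in (('y=+ey',ey),('y=-ey',-ey),('y=ex',ex),('y=-ex',-ex)):
    z=np.array([0,0,-1.]); Rt=np.column_stack([np.cross(a,z),a,z]); print(nm,Q.from_matrix(R.T@Rt).as_rotvec().round(3))
print(go(-85,-45,200))
print('marker',S([.329,.199,0]),'vial',S([.388,.449,0]))
E
```

```text
[[-0.923  0.384  0.   ]
 [ 0.384  0.923  0.   ]
 [-0.     0.    -1.   ]] [0.2110283  0.50788843 0.23134415]
t 1.0 S [-316.1  278.8  231.3] ft [-0.1 -0.7 -0.2] w 0.08530948109083615
y=+ey [ 0.     0.    -0.356]
y=-ey [ 0.    -0.     2.786]
y=ex [0.    0.    1.215]
y=-ex [-0.     0.    -1.927]
[-32.94 -22.3    3.14]
marker [-186.46955302  -25.40247619    0.        ] vial [-137.00985973  226.65850599    0.        ]
```

Call:
move_arm(
  jaw=[4,4,4,4,4,4,4,4,4,4,4,4],
  dp=[
    [0,0,0],
    [0,0,0],
    [0,0,0],
    [-1.7,-2.4,0.2],
    [-1.7,-2.4,0.2],
    [-1.7,-2.4,0.2],
    [-1.7,-2.4,0.2],
    [-1.7,-2.4,0.2],
    [-1.7,-2.4,0.2],
    [-1.7,-2.4,0.2],
    [-1.7,-2.4,0.2],
    [-1.7,-2.4,0.2],
  ],
  turn=[
    [0,0,-0.119],
    [0,0,-0.119],
    [0,0,-0.118],
    [0,0,0],
    [0,0,0],
    [0,0,0],
    [0,0,0],
    [0,0,0],
    [0,0,0],
    [0,0,0],
    [0,0,0],
    [0,0,0],
  ],
)

```text
time_s: 2.0
position: [0.3563, 0.285, 0.2134]
tool_rot: [[-0.999, 0.038, 0.0], [0.038, 0.999, 0.0], [-0.0, 0.0, -1.0]]
ft_force: [0.6, -1.0, -0.6]
grip_width: 0.0401
gripper_force: 0.0
```

```bash
python3 -c "
from h import *
st(); print(go(-90,-45,200)); print(np.array(observe()['tool_rot']).round(3))"
```

```text
t 2.0 S [-162.4   61.6  213.4] ft [ 0.6 -1.  -0.6] w 0.0400550522996872
[ -7.24 -10.66   1.34]
[[-0.999  0.038  0.   ]
 [ 0.038  0.999  0.   ]
 [-0.     0.    -1.   ]]
```

Call:
move_arm(
  jaw=[4,4,4,4,4,4,4,4,4,4],
  dp=[
    [-1.8,-2.65,0.3],
    [-1.8,-2.65,0.3],
    [-1.8,-2.65,0.3],
    [-1.8,-2.65,0.3],
    [0,0,3],
    [0,0,3],
    [0,0,3],
    [0,0,3],
    [0,0,2.8],
    [0,0,0],
  ],
  turn=[
    [0,0,0],
    [0,0,0],
    [0,0,0],
    [0,0,0],
    [0,0,0],
    [0,0,0],
    [0,0,0],
    [0,0,0],
    [0,0,0],
    [0,0,0],
  ],
)

```text
time_s: 2.83
position: [0.4214, 0.1771, 0.0496]
tool_rot: [[-0.999, 0.038, -0.008], [0.038, 0.999, -0.001], [0.008, -0.001, -1.0]]
ft_force: [-1.6, -0.1, 0.5]
grip_width: 0.0401
gripper_force: 0.0
```

```bash
python3 -c "
from h import *
snap('scene','s1.png');st(); print(go(-24,-45,54))"
```

```text
t 2.8833 S [-92.  -43.4  52. ] ft [0.2 0.2 1.3] w 0.040270542629405284
[-6.8  -0.16 -0.23]
```

View pics/s1.png

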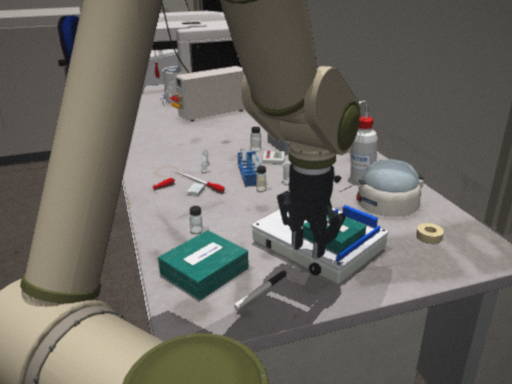

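The scene shows the gripper (310,225) in front of the box, over the platform's near edge. Vials and marker are where they were. Next I push the box slowly.

Call:
move_arm(
  jaw=[4,4,4,4,4,4,4,4,4,4,4,4],
  dp=[
    [-0.6,-0.1,-0.1],
    [-0.6,0,0],
    [-0.5,0,0],
    [-0.4,0,0],
    [-0.4,0,0],
    [-0.4,0,0],
    [-0.4,0,0],
    [-0.4,0,0],
    [-0.4,0,0],
    [-0.4,0,0],
    [-0.4,0,0],
    [-0.4,0,0],
  ],
  turn=[
    [0,0,0],
    [0,0,0],
    [0,0,0],
    [0,0,0],
    [0,0,0],
    [0,0,0],
    [0,0,0],
    [0,0,0],
    [0,0,0],
    [0,0,0],
    [0,0,0],
    [0,0,0],
  ],
)

```text
time_s: 3.88
position: [0.477, 0.1746, 0.0543]
tool_rot: [[-0.999, 0.038, -0.0], [0.038, 0.999, 0.0], [0.0, 0.0, -1.0]]
ft_force: [-1.5, 0.4, 0.7]
grip_width: 0.04
gripper_force: 0.7
```

```bash
python3 -c "
from h import *
st(); print(go(-26,-45,54))"
```

```text
t 3.8833 S [-37.7 -44.1  54.3] ft [-1.5  0.4  0.7] w 0.03995015476205778
[-1.17 -0.09  0.03]
```

Contact is at about 1.5 N, which matches a sliding box. I'll continue in 2 mm rows.

Call:
move_arm(
  jaw=[4,4,4,4,4,4,4],
  dp=[
    [-0.2,0,0],
    [-0.2,0,0],
    [-0.2,0,0],
    [-0.2,0,0],
    [-0.2,0,0],
    [-0.1,0,0],
    [0,0,0],
  ],
  turn=[
    [0,0,0],
    [0,0,0],
    [0,0,0],
    [0,0,0],
    [0,0,0],
    [0,0,0],
    [0,0,0],
  ],
)

```text
time_s: 4.47
position: [0.4879, 0.1742, 0.0543]
tool_rot: [[-0.999, 0.038, 0.0], [0.038, 0.999, 0.0], [-0.0, 0.0, -1.0]]
ft_force: [-0.1, 0.1, 0.5]
grip_width: 0.0402
gripper_force: 0.0
```

```bash
cat > box.py <<'E'
from h import *
im,d=snap('top'); P=cloud('top',d); hsv=cv2.cvtColor(im,cv2.COLOR_RGB2HSV)
v,u=np.mgrid[:384,:512]; R=(u>240)&(u<360)&(v>118)&(v<215)
g=R&(P[...,2]>.063)&(P[...,2]<.085)&(hsv[...,0]>70)&(hsv[...,0]<97)&(hsv[...,1]>100)
q=(P[g]-O)@np.column_stack([ex,ey])*1000; print('box',g.sum(),np.percentile(q,[1,50,99],axis=0).round(1).tolist())
b=R&(hsv[...,0]>105)&(hsv[...,0]<125)&(hsv[...,1]>150)&(P[...,2]>.06)
q=(P[b]-O)@np.column_stack([ex,ey])*1000; print('stop',b.sum(),np.percentile(q,[1,50,99],axis=0).round(1).tolist())
st()
E
python3 box.py
```

```text
box 226 [[-3.8, -85.4], [56.8, -26.6], [65.4, 1.2]]
stop 144 [[-53.4, -80.6], [75.0, -43.5], [79.9, 6.0]]
t 4.5167 S [-26.8 -44.2  54.4] ft [ 0.4 -0.   0. ] w 0.040175557014630374
```

Call:
move_arm(
  jaw=[4,4,4,4],
  dp=[
    [-0.15,0,0],
    [-0.15,0,0],
    [-0.1,0,0],
    [-0.1,0,0],
  ],
  turn=[
    [0,0,0],
    [0,0,0],
    [0,0,0],
    [0,0,0],
  ],
)

```text
time_s: 4.85
position: [0.4927, 0.174, 0.0544]
tool_rot: [[-0.999, 0.038, -0.0], [0.038, 0.999, 0.0], [0.0, -0.0, -1.0]]
ft_force: [-1.7, 0.4, 0.9]
grip_width: 0.0401
gripper_force: 0.7
```

Call:
move_arm(
  jaw=[4,4,4],
  dp=[
    [-0.1,0,0],
    [-0.1,0,0],
    [-0.1,0,0],
  ],
  turn=[
    [0,0,0],
    [0,0,0],
    [0,0,0],
  ],
)

```text
time_s: 5.1
position: [0.4938, 0.174, 0.0542]
tool_rot: [[-0.999, 0.038, -0.005], [0.038, 0.999, -0.0], [0.005, -0.0, -1.0]]
ft_force: [-12.5, 0.4, 9.1]
grip_width: 0.0401
gripper_force: 6.1
```

The force jumped to 12.5 N and the tool stalled, so the box is home. I'll hold briefly, then back off and rise.

Call:
move_arm(
  jaw=[4,4,4,4,4,0,0,0,0,0,0],
  dp=[
    [0,0,0],
    [0,0,0],
    [0.4,0,0],
    [1.5,0,0],
    [1.5,0,-0.5],
    [0,0,-3.3],
    [0,0,-3.3],
    [0,0,-3.3],
    [0,0,-3.3],
    [0,0,-3.3],
    [0,0,-3.3],
  ],
  turn=[
    [0,0,0],
    [0,0,0],
    [0,0,0],
    [0,0,0],
    [0,0,0],
    [0,0,0],
    [0,0,0],
    [0,0,0],
    [0,0,0],
    [0,0,0],
    [0,0,0],
  ],
)

```text
time_s: 6.02
position: [0.4615, 0.1751, 0.2593]
tool_rot: [[-0.999, 0.038, 0.001], [0.038, 0.999, 0.0], [-0.001, 0.0, -1.0]]
ft_force: [0.3, -0.3, -0.1]
grip_width: 0.0001
gripper_force: 0.0
```

```bash
python3 box.py; python3 -c "
from h import *
snap('scene','s2.png')
import math
for phi in (75,60,45,30,20,12,8,4):
    a=math.radians(phi); r=88
    print(phi, round(50+r*math.cos(a)-8*math.sin(a),1), round(107+r*math.sin(a)+8*math.cos(a),1))"
```

```text
box 694 [[-10.6, -57.8], [23.4, -24.1], [69.6, 1.0]]
stop 84 [[-107.5, -80.8], [76.9, -42.1], [80.2, 106.7]]
t 6.0667 S [-51.  -43.8 265.6] ft [ 1.2 -0.6  6.3] w -0.00011876876803771998
75 65.0 194.1
60 87.1 187.2
45 106.6 174.9
30 122.2 157.9
20 130.0 144.6
12 134.4 133.1
8 136.0 127.2
4 137.2 121.1
```

View pics/s2.png

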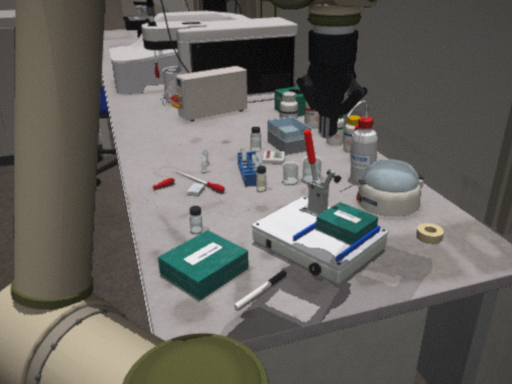

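The scene shows the box (348,222) up against the blue stop and the lever still open at (310,147). Vials and marker are undisturbed. Next I place the shut fingertips on the −y side of the lever.

Call:
move_arm(
  jaw=[0,0,0,0,0,0,0,0,0],
  dp=[
    [-2,1.5,0],
    [-2,1.5,0],
    [-2,1.5,0],
    [-2,1.5,0],
    [-2.1,1.5,0],
    [0,0,2.3],
    [0,0,2.3],
    [0,0,2.3],
    [0,0,0],
  ],
  turn=[
    [0,0,0],
    [0,0,0],
    [0,0,0],
    [0,0,0],
    [0,0,0],
    [0,0,0],
    [0,0,0],
    [0,0,0],
    [0,0,0],
  ],
)

```text
time_s: 6.87
position: [0.5636, 0.2458, 0.1829]
tool_rot: [[-0.999, 0.038, -0.009], [0.038, 0.999, -0.002], [0.009, -0.002, -1.0]]
ft_force: [-1.5, -0.2, -0.3]
grip_width: 0.0001
gripper_force: 0.0
```

```bash
python3 -c "
from h import *
st(); print(go(50,50,195))"
```

```text
t 6.8667 S [ 46.2  30.3 182.9] ft [-1.5 -0.2 -0.3] w 8.277437065060274e-05
[-0.37  1.96 -1.22]
```

Call:
move_arm(
  jaw=[0,0,0,0,0],
  dp=[
    [0,0.3,0],
    [0,0.3,0],
    [0,0.3,0],
    [0,0.3,0],
    [0,0,0],
  ],
  turn=[
    [0,0,0],
    [0,0,0],
    [0,0,0],
    [0,0,0],
    [0,0,0],
  ],
)

```text
time_s: 7.28
position: [0.5661, 0.259, 0.1893]
tool_rot: [[-0.999, 0.037, 0.002], [0.037, 0.999, 0.001], [-0.002, 0.001, -1.0]]
ft_force: [0.5, -1.1, 0.1]
grip_width: 0.0001
gripper_force: 0.0
```

```bash
python3 -c "
from h import *
st(); print(go(50,50,192))"
```

```text
t 7.2833 S [ 48.1  43.6 189.3] ft [ 0.5 -1.1  0.1] w 0.00012349198306364214
[-0.19  0.64 -0.27]
```

Call:
move_arm(
  jaw=[0,0,0,0,0,0,0,0,0],
  dp=[
    [-0.2,0.6,0],
    [0,0.6,0],
    [0,0.6,0.1],
    [0,0.6,0.1],
    [0,0.6,0.1],
    [0,0.5,0.3],
    [0,0.5,0.3],
    [0,0.5,0.3],
    [0,0.4,0.3],
  ],
  turn=[
    [0,0,0],
    [0,0,0],
    [0,0,0],
    [0,0,0],
    [0,0,0],
    [0,0,0],
    [0,0,0],
    [0,0,0],
    [0,0,0],
  ],
)

```text
time_s: 8.03
position: [0.5699, 0.3074, 0.1742]
tool_rot: [[-0.999, 0.038, 0.001], [0.038, 0.999, -0.001], [-0.001, -0.001, -1.0]]
ft_force: [-2.0, -5.6, 8.3]
grip_width: -0.0
gripper_force: 5.0
```

```bash
cat > lev.py <<'E'
from h import *
import sys
im,d=snap('scene',sys.argv[1] if len(sys.argv)>1 else None); P=cloud('scene',d); hs=cv2.cvtColor(im,cv2.COLOR_RGB2HSV)
Q=np.stack([(P-O)@ex,(P-O)@ey,P[...,2]],-1)*1000
m=((hs[...,0]<8)|(hs[...,0]>172))&(hs[...,1]>150)&(np.abs(Q[...,0]-50)<20)&(Q[...,1]>40)&(Q[...,1]<190)&(Q[...,2]>90)&(Q[...,2]<235)
q=Q[m]; print('red',m.sum())
if len(q)>10:
    c=q.mean(0); print('c',c.round(1),'phi to hinge',np.degrees(np.arctan2(c[2]-107,c[1]-50)).round(1),'fit',np.degrees(np.arctan(np.linalg.svd((q-c)[:,1:])[2][0]@[0,1]/(np.linalg.svd((q-c)[:,1:])[2][0]@[1,0]))).round(1), 'max', q.max(0).round(1))
st()
E
python3 lev.py s3.png
```

```text
red 160
c [ 45.   97.7 171.8] phi to hinge 53.6 fit 49.6 max [ 53.1 123.1 198.3]
t 8.0833 S [ 50.   92.7 173.7] ft [-0.1 -4.4  6.2] w 0.0002484446494342991
```

View pics/s3.png

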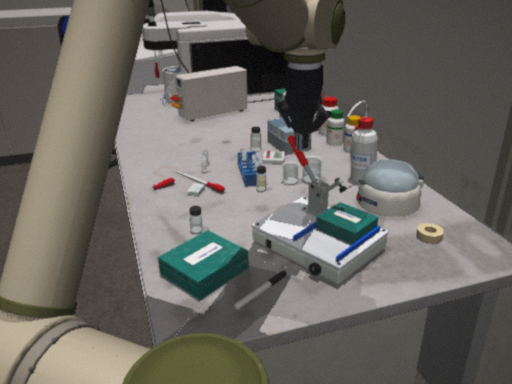

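The scene shows the lever (298,152) tilted to about 50°, with the fingertips on its grip at about 8 N as expected. I'll continue round the arc.

Call:
move_arm(
  jaw=[0,0,0,0,0,0,0,0,0,0],
  dp=[
    [0,0.5,0.4],
    [0,0.5,0.4],
    [0,0.5,0.4],
    [0,0.5,0.4],
    [0,0.4,0.7],
    [0,0.4,0.7],
    [0,0.2,0.6],
    [0,0.2,0.6],
    [0,0.1,0.6],
    [0,0,0],
  ],
  turn=[
    [0,0,0],
    [0,0,0],
    [0,0,0],
    [0,0,0],
    [0,0,0],
    [0,0,0],
    [0,0,0],
    [0,0,0],
    [0,0,0],
    [0,0,0],
  ],
)

```text
time_s: 8.92
position: [0.5702, 0.3405, 0.1235]
tool_rot: [[-0.999, 0.037, -0.003], [0.037, 0.999, -0.0], [0.003, -0.001, -1.0]]
ft_force: [0.1, -0.3, -0.0]
grip_width: -0.0001
gripper_force: 0.0
```

```bash
python3 lev.py s4.png
```

```text
red 133
c [ 45.  125.8 117. ] phi to hinge 7.5 fit 4.0 max [ 53.9 160.2 126.8]
t 8.9667 S [ 49.4 125.  124.3] ft [ 0.3 -0.   0.4] w -3.721708546058287e-05
```

The fitted lever angle is 4.0° with zero contact force, so it has snapped into lock. I'll withdraw upward and check.

Call:
move_arm(
  jaw=[0,0,0,0,0,0,0],
  dp=[
    [0,0,-1],
    [0,0,-3],
    [0,0,-3],
    [0,0,-3],
    [1,0,-2],
    [0,0,0],
    [0,0,0],
  ],
  turn=[
    [0,0,0],
    [0,0,0],
    [0,0,0],
    [0,0,0],
    [0,0,0],
    [0,0,0],
    [0,0,0],
  ],
)

```text
time_s: 9.55
position: [0.561, 0.3407, 0.2476]
tool_rot: [[-0.999, 0.037, 0.004], [0.037, 0.999, 0.001], [-0.003, 0.002, -1.0]]
ft_force: [-0.1, -0.1, -0.7]
grip_width: 0.0002
gripper_force: 0.0
```

```bash
python3 lev.py s5.png; python3 box.py; python3 -c "
import cv2;i=cv2.imread('pics/s5.png')[90:310,170:430];cv2.imwrite('pics/s5c.png',cv2.resize(i,None,fx=2.6,fy=2.6))"
```

```text
red 144
c [ 45.8 126.8 117.1] phi to hinge 7.5 fit 4.7 max [ 56.  161.8 123.5]
t 9.6 S [ 39.8 124.8 245.8] ft [-0.   0.4 -0.6] w 0.0001543038884420725
box 426 [[-9.9, -88.7], [43.7, -77.2], [70.1, -51.1]]
stop 35 [[3.0, -89.5], [77.3, -64.0], [79.5, -46.9]]
t 9.65 S [ 39.7 124.7 244.8] ft [0.1 0.4 0.5] w -0.0003517785390518696
```

View pics/s5c.png

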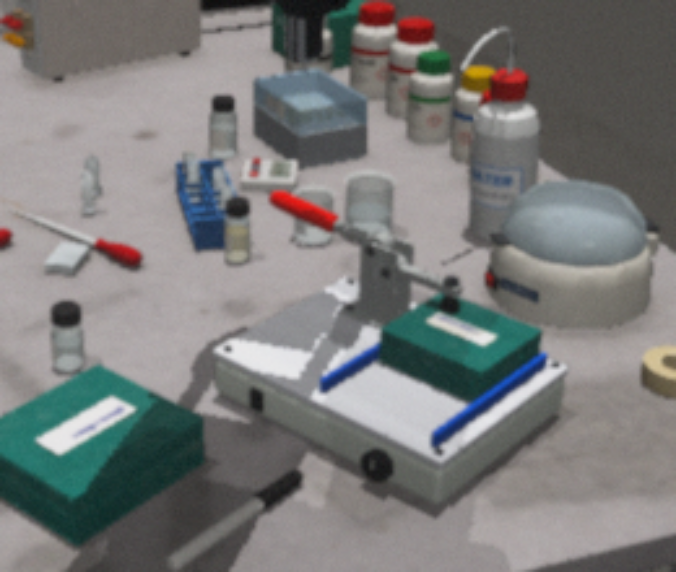

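The crop shows the lever level (305,208), the pad down on the box (455,295), and the box home (far edge at x_s ≈ 70–71). Vials and marker are untouched, and the robot is clear of everything. I'm handing in the job.

```bash
python3 -c "
from rig import ticket
print(ticket.close_job())"
```

```text
the job is handed in; nothing more can be done
None
```

I pushed the slide box home against the end stop and snapped the clamp lever into lock with the pad down on the box. The vials and marker were untouched, and I handed the job in at about 10 s; no verdict was returned.

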